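# Tong a coated hose coupling up over the levelled inspection plate

### The job

Press the cocked white plate of the inspection stand down until it sits level in its frame. Then take the tongs from their cradle, pinch the barbed hose coupling on the rack with them (it is freshly coated: the gripper itself must never touch it) and finish while holding it still in the tongs, upright and clear in the air a hand's width above the middle of the level plate, without letting go. Leave the other things where they are.

Things in the scene. Friction and masses are not known exactly. Their poses are not given: they have to be found in the camera images.
- stand: square aluminium inspection stand fixed to the bench, 130 x 130, 26 high to the top of its rim; origin under its centre. A white plate 98 x 98 x 6 lies inside the rim, clipped along the edge on the stand's -x side, its opposite (+x) edge cocked up
- plate (a joint): tilt of the white plate about its clipped edge, rad: 0 = level and flush with the rim (a hard stop), larger = free edge higher; starts 0.10 to 0.20. It stays where it is left; pressing its free edge down takes about 2 N
- plate_mid (a point): middle of the plate's upper face (26 above the bench when level)
- plate_edge (a point): middle of the plate's free, raised edge, upper face
- rack: fixed low steel drying rack, 80 (x) x 300 (y), flat top 35 above the bench, carrying three white fittings in a row along y, 90 apart; which one stands where varies; origin under its centre
- fitting: barbed hose coupling to be lifted, white plastic, about 30 g, standing upright: foot flange 28 dia x 6, plain round body 24 dia from 6 to 38 high, then a thinner stepped hose barb (up to 17 dia) to 56 high; the only tall one of the three. Origin at the centre of its underside, z up along it. The tongs hold it anywhere on the plain round body
- cradle: fixed pale wooden cradle, base 190 x 90 x 6; two cross supports 28 high carry the tongs, from -105 to -70 and from 40 to 60 along its x; origin under the tongs' grip sleeves; the space beside and under the sleeves is free above the base
- tongs: spring steel tongs 200 long, 0.11 kg, lying with the two arms side by side, so squeezed horizontally; all of it 18 high (z 0 to 18). Origin on the underside at the bend (closed end), x points to the tips, z up; centre of mass about 70 along x. Their spring holds them open: closing starts at about 6.5 N per side and needs 11 N at 36 outside width; both arms move alike
- tong_grip (a point): point midway between the black grip sleeves (40 long, centred 85 ahead of the tongs' origin), mid-height; squeeze across here, along the tongs' y. Outside width of the sleeves: 51 lying open, 36 with the arms parallel on a 24 dia body. Squeezed slightly, to about 46, the tongs can be carried with the tips still open; 30 N or more then holds the coupling firmly
- tong_tips (a point): point midway between the black tip pads (24 long, 18 high, centred 172 ahead of the tongs' origin), mid-height. Gap between them: about 54 lying open, 43 at 46 over the sleeves, 24 at 36; each mm less at the sleeves closes the tips by about 2 mm
- tongs_left: the tongs' arm on their +y side (origin at its pivot, by the bend)
- tongs_right: the tongs' arm on their -y side (origin at its pivot, by the bend)
- cap: low round white end cap, 30 dia x 20 high, standing on the rack (bystander)
- nut: white hexagonal union nut, 36 across corners x 26 high with a round neck, standing on the rack (bystander)
- tape: roll of black tape lying flat, 80 dia x 22 high, hole 54 (bystander)
- screwdriver: screwdriver lying on the bench, handle towards its -x (bystander)
- offcut: short upright aluminium rod, 24 dia x 50 high (bystander)
- oil: white bottle, 54 dia x 130 high, black cap (bystander)
- cup: steel cup, 72 dia x 80 high (bystander)
Things that resemble listed ones, but are neither listed nor needed, are in the scene too. Leave any pink look-alike of the tongs alone.

How it is judged:
By the outcome, as a careful person would: the job done as asked, in the order asked, and still so for the second after the job is handed in, while the arm keeps its last pose, push and grip.
It also fails if it takes over 54 s, if anything falls off the work surface, if the arm or the gripper's body presses on something with over 40 N, if the wrist force passes 120 N, or if a joint passes its speed limit or range.

### The arm

A 6-joint arm with a two-finger parallel gripper is mounted at the origin on the work surface. World frame = base frame: x ahead of the robot, y to its left, z up, the work surface at z = 0. Lengths are in m, angles in rad, forces in N, time in s.
With the tool pointing down it reaches from about 0.325 to 0.85 m from the base axis. Payload 4.4 kg.
Tool frame: the origin (TCP) lies midway between the tips of the shut fingers; the grasp point (between the pads) lies arm.grip_depth behind it (arm.grip_depth is the distance from the TCP to the grasp point, in m); z points along the fingers, y is the line along which they close (so a half turn about z gives the same grasp; the last joint's range is limited). The gripper opens to 94 mm and grips with 3 to 60 N. Pads are 16 mm wide; open, the fingers measure 119 mm over their backs; the gripper's body (75 mm by 177 mm) begins 78 mm behind the grasp point.
Start: joints at [-0.15, 0.207, 1.542, -0, 1.393, -0.15], TCP at [0.575, -0, 0.205] pointing down, gripper open.
Joint ranges: [-2.73, 2.73], [-0.86, 2.22], [0.23, 2.46], [-1.11, 4.25], [0.08, 2.63], [-2.82, 2.82]. Speed limits (rad/s): [2.79, 2.79, 3.14, 3.14, 3.14, 3.14].

### API

Orientations are given as a unit quaternion [w, x, y, z].
In Python, from rig import arm gives the robot as it stands. Calls block until the motion is done:
- arm.move_pose(position, orientation): joint-space move of the TCP to a pose.
- arm.move_linear(position, attitude=None, velocity=0.15): straight line of the TCP; attitude=None keeps the orientation; velocity is the mean speed in m/s.
- arm.goto_joints(angles): joint-space move.
- arm.set_gripper(opening, newtons=None): opening from 0.0 (shut) to 1.0 (fully open); newtons is the grip in N (None keeps the last); returns when the fingers have stopped.
- arm.sleep(seconds).
- arm.inverse_kinematics(position, orientation): joint angles nearest the present ones, or None.
- arm.get_obs(): the state.
- arm.grab_frame(name): name is "scene" or "side" or "wrist"; returns (picture, depth): 480x640x3 uint8, red, green, blue; 480x640 float32, m along the optical axis (not along the pixel's ray), 0 where there is no reading.
- arm.camera_model(name): a dict with "mtx" (3x3 intrinsics, pixels), "cam_to_world" (4x4, takes a point from camera to world coordinates); the wrist camera has in their place "mount" (4x4, takes a point from camera to tool coordinates, whose origin is the TCP and whose axes are the flange's). Camera axes: x right, y down, z forward; pixel columns grow to the right and rows downward; lengths in m; the calibration is good to about 2 mm. A picture is of the moment at which its call begins: read the wrist's pose just before it. camera_model takes no time and is no camera call.
A pose or a line that the arm cannot do raises arm.PlanningError and nothing moves.
- arm.job_done(): hands the job in; it is judged then, once.
Trained networks look in the newest picture that a camera, given by its name, has taken for a name from the list of things; names that differ only in an ending like _2 or _b are one class to them, and where a whole thing is asked for, a point or a joint stands for the part that bears it (a point fixed in the world has none). Each returns a list of dicts, best first, with "p" (0 to 1); they miss things now and then, are a little off and sometimes report something else, mostly with a low value. They report only what shows in the picture. A call takes as long as a camera call. They do not tell look-alikes from the thing itself.
- arm.recognise(query, camera): "centre" ([row, column] in pixels, amid what is visible of it).
- arm.silhouettes(query, camera): "region" (480x640 bool, what is visible of it) and "centre" ([row, column] in pixels, amid what is visible of it).
- arm.mark_of(query, camera): "centre" ([row, column] in pixels: a listed point, or the origin of a listed thing).
The state is a dict: "t": time; "joint_positions": joint angles; "joint_velocities": joint speeds; "joint_efforts": joint torques, N m; "ee_pos": TCP position; "ee_rot": TCP orientation; "force": force on the tool from outside, world axes, zero at the start; "wrist_torque": the same for the moment, N m; "opening": opening from 0.0 (shut) to 1.0 (fully open); "grip_force": force on a finger pad.
Only numpy, scipy, OpenCV 4.12 (cv2) and the standard library are available. Lean on these libraries where they do the work, as an engineer would, in place of code of your own. Each camera call takes 0.05 s, during which the arm holds its last target. There are 200 camera calls.

## Working session

There is one attempt and no reset: what is moved stays moved. The work goes in short steps, each a Python script; the robot and the scene stay as the last script left them, time stands still between calls to the robot, and variables do not carry over. Pictures are saved under pics/ and viewed, at most 10 in all, crops included, and the job is handed in when it is done.

```bash
mkdir -p pics; ls; cat > h.py <<'E'
import numpy as np, cv2
from rig import arm
from scipy.spatial.transform import Rotation as R
def cam(name):
    m=arm.camera_model(name)
    if name!="wrist": return np.array(m["mtx"]),np.array(m["cam_to_world"])
    o=arm.get_obs(); T=np.eye(4); q=o["ee_rot"]; T[:3,:3]=R.from_quat([q[1],q[2],q[3],q[0]]).as_matrix(); T[:3,3]=o["ee_pos"]
    return np.array(m["mtx"]),T@np.array(m["mount"])
def px_ray(K,T,rc):
    d=T[:3,:3]@np.linalg.inv(K)@np.array([rc[1],rc[0],1.]); return T[:3,3],d
def at_z(K,T,rc,z):
    o,d=px_ray(K,T,rc); return o+d*(z-o[2])/d[2]
def cloud(K,T,dep):
    v,u=np.mgrid[:480,:640]; p=np.stack([(u-K[0,2])/K[0,0]*dep,(v-K[1,2])/K[1,1]*dep,dep],-1)
    return p@T[:3,:3].T+T[:3,3]
def down(yaw): # tool z down, tool x-axis dir at yaw
    r=R.from_euler('z',yaw)*R.from_euler('x',np.pi); q=r.as_quat(); return [q[3],q[0],q[1],q[2]]
E
python3 - <<'E'
from h import *
for n in ["scene","side"]:
    K,T=cam(n); im,d=arm.grab_frame(n); cv2.imwrite(f"pics/{n}0.png",im[...,::-1]); np.save(f"pics/{n}0.npy",d)
    C=cloud(K,T,d)
    print(n,T[:3,3].round(2))
    for q in ["stand","plate_mid","plate_edge","rack","fitting","cradle","tongs","tong_grip","tong_tips"]:
        for r in arm.mark_of(q,n)[:3]:
            rc=np.array(r["centre"]); i=tuple(np.clip(rc.round().astype(int),0,[479,639]))
            print(q,round(r["p"],2),rc.round(),C[i].round(3))
o=arm.get_obs();print(o["ee_rot"],o["t"],arm.grip_depth)
E
```

```text
pics
scene [0.94 0.22 0.9 ]
stand 0.86 [205. 200.] [ 0.517 -0.281  0.033]
plate_mid 0.92 [196. 195.] [ 0.501 -0.306  0.031]
plate_edge 0.6 [216. 185.] [ 0.55  -0.303  0.018]
rack 0.79 [308. 291.] [0.642 0.019 0.04 ]
rack 0.7 [323. 326.] [0.644 0.095 0.055]
fitting 0.64 [303. 290.] [0.643 0.018 0.064]
cradle 0.81 [322. 477.] [0.507 0.348 0.046]
tongs 0.62 [277. 471.] [0.409 0.311 0.028]
tongs 0.62 [198. 509.] [ 0.153  0.33  -0.   ]
tong_grip 0.69 [218. 493.] [ 0.221  0.313 -0.004]
tong_grip 0.63 [312. 488.] [0.457 0.366 0.009]
tong_grip 0.37 [207. 281.] [ 0.419 -0.13  -0.   ]
tong_tips 0.91 [246. 473.] [0.319 0.294 0.003]
tong_tips 0.81 [360. 502.] [0.54  0.418 0.009]
tong_tips 0.16 [309. 293.] [0.641 0.023 0.035]
side [ 0.18 -1.15  0.73]
stand 0.71 [335. 375.] [ 0.49  -0.332  0.027]
plate_mid 0.64 [319. 381.] [ 0.515 -0.295  0.032]
plate_mid 0.46 [232. 383.] [0.628 0.    0.046]
plate_mid 0.43 [199. 268.] [0.408 0.294 0.027]
plate_edge 0.82 [311. 396.] [ 0.549 -0.288  0.038]
rack 0.82 [247. 382.] [ 0.61  -0.042  0.032]
rack 0.48 [336. 374.] [ 0.487 -0.336  0.029]
fitting 0.5 [234. 382.] [ 0.625 -0.001  0.042]
cradle 0.58 [192. 287.] [0.475 0.369 0.004]
cradle 0.39 [249. 280.] [0.387 0.036 0.02 ]
tongs 0.77 [212. 170.] [0.148 0.311 0.017]
tongs 0.67 [198. 269.] [0.41  0.292 0.03 ]
tong_grip 0.93 [210. 205.] [ 0.24   0.334 -0.002]
tong_grip 0.74 [184. 286.] [ 0.487  0.436 -0.002]
tong_tips 0.95 [212. 237.] [0.318 0.263 0.016]
tong_tips 0.84 [174. 309.] [0.569 0.483 0.   ]
[3.80544597e-05 7.07121650e-01 7.07091910e-01 2.75587474e-05] 1.0 0.0188
```

View pics/scene0.png

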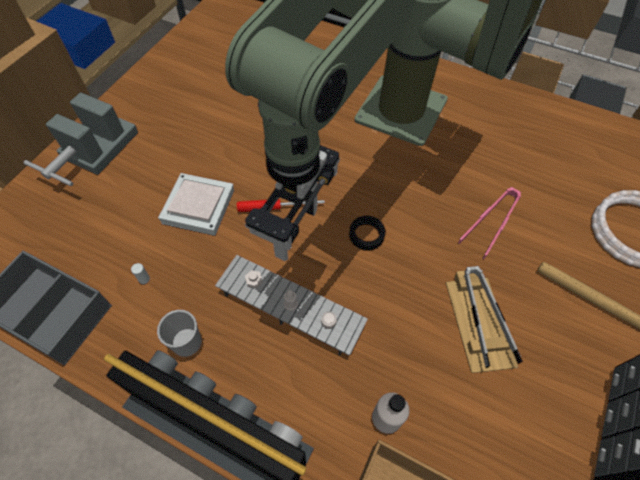

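View pics/side0.png

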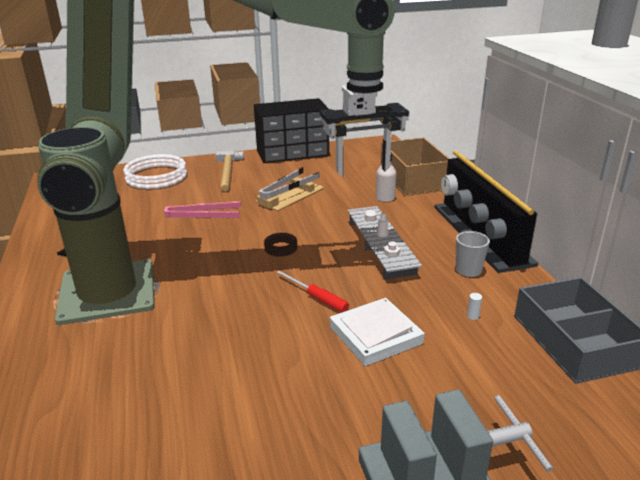

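The scene view shows the steel tongs on the wooden cradle at about (row 312, col 488). The pink look-alike is at (217, 493) and stays untouched. On the rack the middle fitting (298, 290) is the tall one, with the nut at (276, 253) and the cap at (320, 329). The stand is at (203, 197). Next I go above the stand for a close look.

```bash
python3 - <<'E'
from h import *
m=arm.camera_model("wrist"); print(np.array(m["mount"]).round(3).tolist(), np.array(m["mtx"])[0,0])
arm.set_gripper(0.0)
o=arm.get_obs()
arm.move_pose([0.48,-0.30,0.25],list(o["ee_rot"]))
K,T=cam("wrist"); im,d=arm.grab_frame("wrist"); cv2.imwrite("pics/w1.png",im[...,::-1]); C=cloud(K,T,d); np.save("pics/w1c.npy",C)
for q in ["stand","plate_mid","plate_edge"]:
    for r in arm.mark_of(q,"wrist")[:2]:
        rc=np.array(r["centre"]); i=tuple(np.clip(rc.round().astype(int),0,[479,639])); print(q,round(r["p"],2),rc.round(),C[i].round(3),at_z(K,T,rc,0.026).round(3))
z=C[...,2]; M=((z>0.018)&(z<0.06)&(np.abs(C[...,0]-.5)<.12)&(np.abs(C[...,1]+.3)<.12)&(d>0)).astype(np.uint8)
n,l,s,c=cv2.connectedComponentsWithStats(M); k=1+np.argmax(s[1:,4]); P=C[l==k]
print(cv2.minAreaRect(P[:,:2].astype(np.float32)*1000), P[:,2].max())
# other views: scene camera without the arm over the rack
K,T=cam("scene"); im,d=arm.grab_frame("scene"); cv2.imwrite("pics/s1.png",cv2.resize(im[220:420,200:560,::-1],None,fx=2.2,fy=2.2,interpolation=2))
C=cloud(K,T,d)
for q in ["rack","fitting","nut","cap","cradle","tongs","tong_grip","tong_tips"]:
    for r in arm.mark_of(q,"scene")[:2]:
        rc=np.array(r["centre"]); i=tuple(np.clip(rc.round().astype(int),0,[479,639])); print(q,round(r["p"],2),rc.round(),C[i].round(3))
print(arm.get_obs()["t"])
E
```

```text
[[0.0, -0.969, -0.246, 0.071], [1.0, -0.0, 0.001, -0.001], [-0.001, -0.246, 0.969, -0.18], [0.0, 0.0, 0.0, 1.0]] 419.12118983943856
stand 0.68 [208. 341.] [ 0.504 -0.296  0.033] [ 0.505 -0.297  0.026]
plate_mid 0.68 [216. 343.] [ 0.506 -0.304  0.033] [ 0.507 -0.305  0.026]
plate_edge 0.7 [204. 391.] [ 0.551 -0.291  0.04 ] [ 0.553 -0.293  0.026]
((503.823974609375, -301.0304260253906), (130.3951873779297, 130.3426513671875), 13.067380905151367) 0.04256297894030303
rack 0.95 [307. 292.] [0.642 0.021 0.047]
rack 0.52 [360. 502.] [0.537 0.419 0.002]
fitting 0.74 [304. 292.] [0.641 0.022 0.061]
fitting 0.37 [277. 479.] [0.407 0.324 0.036]
nut 0.68 [280. 253.] [ 0.629 -0.074  0.052]
cap 0.7 [320. 325.] [0.639 0.091 0.055]
cradle 0.83 [322. 478.] [0.506 0.349 0.046]
cradle 0.41 [281. 465.] [0.424 0.302 0.03 ]
tongs 0.89 [278. 472.] [0.41  0.313 0.027]
tongs 0.66 [196. 511.] [ 0.145  0.333 -0.   ]
tong_grip 0.92 [312. 490.] [0.454 0.37  0.007]
tong_grip 0.84 [220. 492.] [0.235 0.312 0.004]
tong_tips 0.91 [360. 504.] [0.536 0.422 0.005]
4.275
```

View pics/w1.png

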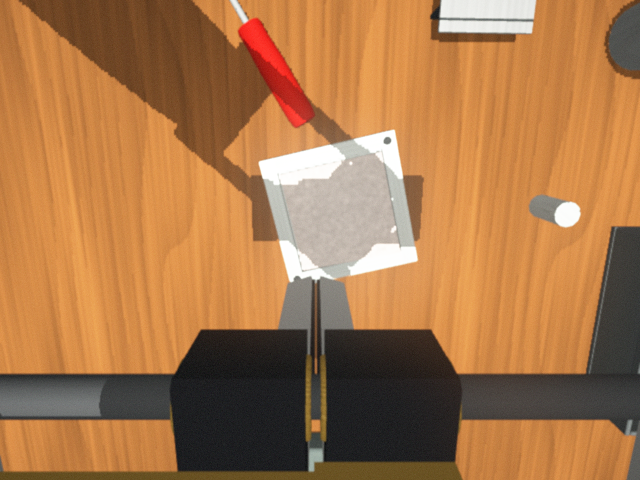

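View pics/s1.png

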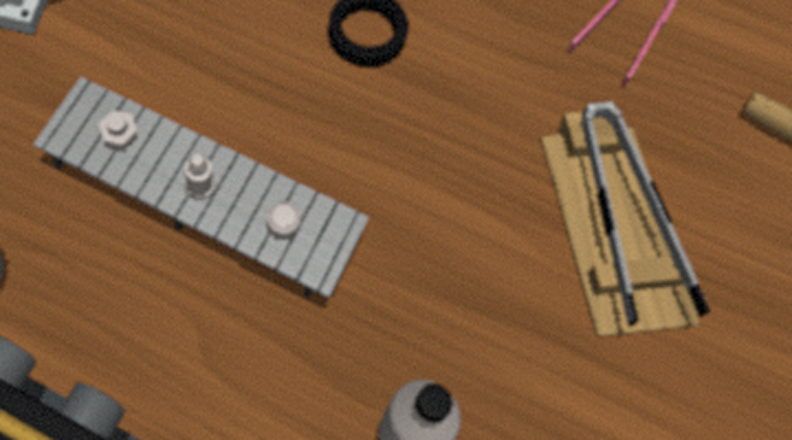

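The wrist view shows the stand centred near (205, 338), yaw about +13°, with its raised edge on the right (shadowed, at (204, 391)). The measured 130.4 mm size matches. The enlarged crop confirms the tall barbed fitting in the middle of the rack, between the nut (left) and the cap (right), and the steel tongs on the cradle. Now pressing the plate.

```bash
python3 - <<'E'
from h import *
a=np.radians(13.07); ux=np.array([np.cos(a),np.sin(a)]); c=np.array([.5038,-.301]); p=c+0.038*ux
q=down(a)
arm.move_pose([*p,0.06],q)
f0=np.array(arm.get_obs()["force"]); print(f0.round(2))
z=0.042; arm.move_linear([*p,z],velocity=0.05)
while z>0.018:
    z-=0.0015; arm.move_linear([*p,z],velocity=0.03); o=arm.get_obs(); f=np.array(o["force"])-f0
    print(round(z,4),round(o["ee_pos"][2],4),f.round(1))
    if f[2]>10: break
arm.move_linear([*p,0.08],velocity=0.15)
arm.move_pose([0.48,-0.30,0.25],down(np.pi/2))
K,T=cam("wrist"); im,d=arm.grab_frame("wrist"); C=cloud(K,T,d)
L=(C[...,:2]-c)@np.array([[ux[0],-ux[1]],[ux[1],ux[0]]])
for lo in (-.045,-.02,0,.02,.035,.052):
    m=(abs(L[...,0]-lo-.004)<.006)&(abs(L[...,1])<.04)&(d>0); print(lo+.004,np.median(C[m][:,2]).round(4))
print(arm.get_obs()["t"])
E
```

```text
[-0.4  -0.88  0.15]
0.0405 0.0406 [ 0.4  0.4 -0.2]
0.039 0.0389 [0.3 2.  0.1]
0.0375 0.0376 [1.1 0.8 0.8]
0.036 0.0361 [0.4 0.3 1.2]
0.0345 0.0345 [0.9 0.3 0.7]
0.033 0.0328 [0.4 0.4 0.1]
0.0315 0.0313 [0.8 2.1 0.8]
0.03 0.0298 [0.6 0.3 0.2]
0.0285 0.0283 [ 0.4  0.4 -0.3]
0.027 0.0268 [1.2 1.3 0.4]
0.0255 0.0262 [-2.   2.1  4.8]
0.024 0.0261 [-2.9  3.2 11. ]
-0.040999999999999995 0.3701
-0.016 0.3688
0.004 0.3685
0.024 0.3628
0.03900000000000001 0.3602
0.055999999999999994 0.0265
10.9083
```

```bash
python3 - <<'E'
from h import *
a=np.radians(13.07); ux=np.array([np.cos(a),np.sin(a)]); c=np.array([.5038,-.301])
K,T=cam("wrist"); im,d=arm.grab_frame("wrist"); C=cloud(K,T,d)
L=(C[...,:2]-c)@np.array([[ux[0],-ux[1]],[ux[1],ux[0]]])
for lo in (-.041,-.016,.004,.024,.039,.056):
    m=(abs(L[...,0]-lo)<.006)&(abs(L[...,1])<.04)&(d>0)&(C[...,2]<.08); print(lo,np.median(C[m][:,2]).round(4))
K,T=cam("scene"); g=at_z(K,T,[312,490],.037); t=at_z(K,T,[360,503],.037); print("scene est grip,tips",g.round(3),t.round(3))
yaw=np.pi/2
arm.set_gripper(1.0)
arm.move_pose([g[0],g[1]-.05,0.24],down(yaw))
K,T=cam("wrist"); im,d=arm.grab_frame("wrist"); C=cloud(K,T,d); cv2.imwrite("pics/w2.png",im[...,::-1])
np.savez("pics/w2.npz",C=C,K=K,T=T,im=im)
for q,z in [("tongs",.028),("tong_grip",.037),("tong_tips",.037),("cradle",0)]:
    for r in arm.mark_of(q,"wrist")[:2]:
        print(q,round(r["p"],2),np.round(r["centre"]),at_z(K,T,r["centre"],z).round(4))
P=C[(C[...,2]>.036)&(C[...,2]<.056)&(d>0)&(np.hypot(C[...,0]-g[0],C[...,1]-g[1])<.16)]
print(len(P),cv2.minAreaRect((P[:,:2]*1000).astype(np.float32)),np.percentile(P[:,2],[50,95,99]))
print(arm.get_obs()["t"])
E
```

```text
-0.041 0.0265
-0.016 0.0266
0.004 0.0265
0.024 0.0266
0.039 0.0266
0.056 0.0264
scene est grip,tips [0.471 0.365 0.037] [0.552 0.413 0.037]
tongs 0.98 [213. 249.] [0.4074 0.313  0.028 ]
cradle 0.6 [163. 326.] [0.4816 0.3585 0.    ]
2817 ((476.5351257324219, 360.09112548828125), (199.07147216796875, 64.99049377441406), 34.78401184082031) [0.0457595  0.04733532 0.04800385]
14.8583
```

View pics/w2.png

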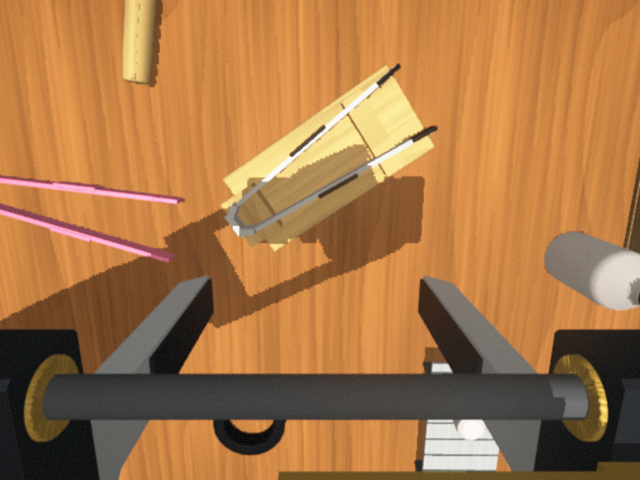

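The plate is level (26.5 mm everywhere, same as the rim). The wrist view shows the steel tongs with the bend at (213, 245), sleeves at (140, 305) and (186, 338), and tips at (73, 393) and (129, 432). Yaw is about 35° and length 199 mm, as specified. Next I go above the sleeves and correct from close by.

```bash
python3 - <<'E'
from h import *
D=np.load("pics/w2.npz");K,T=D["K"],D["T"]
for n,pts in dict(sleeve=[(140,305),(186,338)],tip=[(73,393),(129,432)]).items():
    print(n,[at_z(K,T,p,.046)[:2].round(4) for p in pts])
# cloud fit: axis from bend to tip
def fit(C,o,a):
    for _ in range(3):
        u=np.array([np.cos(a),np.sin(a)]);v=np.array([-u[1],u[0]])
        m=(C[...,2]>.038)&(C[...,2]<.056); P=C[m][:,:2]-o; s,w=P@u,P@v; k=(abs(w)<.045)&(s>-.03)&(s<.22); s,w=s[k],w[k]
        S,W=[],[]
        for x in np.arange(.02,.18,.01):
            b=w[abs(s-x)<.006]
            hi,lo=b[b>0],b[b<0]
            if len(hi)>3 and len(lo)>3: S.append(x);W.append((np.median(hi)+np.median(lo))/2)
        if len(S)<4: return None
        g=np.polyfit(S,W,1); a+=g[0]; o=o+g[1]*v
    return o,a,s.min(),s.max(),len(S)
u=np.array([.821,.571]); o0=np.array([.4765,.3601])-.0995*u
r=fit(D["C"],o0,np.radians(34.8)); print(r)
o,a=r[0],r[1]; u=np.array([np.cos(a),np.sin(a)]); o=o+u*((r[2]+r[3])/2-.0997)
g=o+.085*u; print("grip",g.round(4),np.degrees(a))
q=down(a); arm.move_pose([*(g-.0*u),0.14],q); print(np.round(arm.get_obs()["joint_positions"],2))
K,T=cam("wrist"); im,d=arm.grab_frame("wrist"); C=cloud(K,T,d); cv2.imwrite("pics/w3.png",im[...,::-1])
for qn,z in [("tong_grip",.037),("tong_tips",.037)]:
    for x in arm.mark_of(qn,"wrist")[:2]: print(qn,round(x["p"],2),np.round(x["centre"]),at_z(K,T,x["centre"],z).round(4))
r2=fit(C,o,a); print(r2)
np.savez("pics/w3.npz",g=g,a=a)
print(arm.get_obs()["t"])
E
```

```text
sleeve [array([0.4618, 0.3809]), array([0.4909, 0.341 ])]
tip [array([0.5357, 0.4352]), array([0.5713, 0.39  ])]
(array([0.39428556, 0.3040408 ]), np.float64(0.6044826511816935), np.float64(-3.0137289386272242e-05), np.float64(0.1991456776903401), 16)
grip [0.4641 0.3523] 34.63430470158976
[ 0.5   0.28  1.59 -0.    1.27  1.47]
tong_grip 0.8 [465. 203.] [0.2585 0.3205 0.037 ]
(array([0.39432528, 0.30373304]), np.float64(0.6042935387531463), np.float64(-0.0003537624741821837), np.float64(0.1990210225873968), 16)
15.975
```

View pics/w3.png

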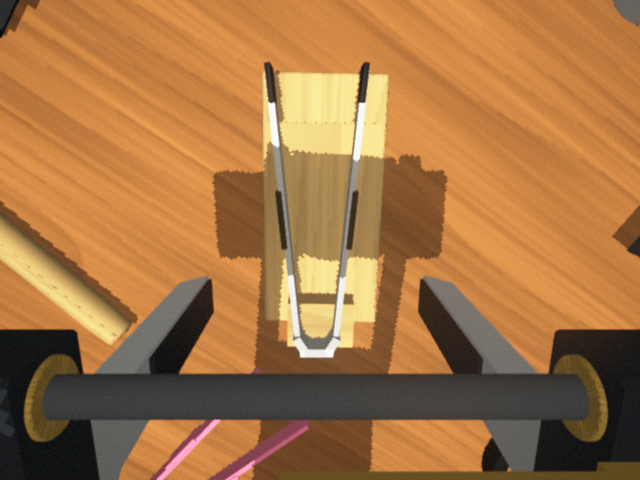

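The tongs are seen straight on, with sleeves at rows 192–248 and pads at rows 63–100. The pixel and depth estimates disagree by about 15 mm along the tongs, so I'll resolve that before gripping.

```bash
python3 - <<'E'
from h import *
K,T=cam("wrist"); im,d=arm.grab_frame("wrist"); C=cloud(K,T,d)
o=np.array([.3943,.3038]);a=.6043;u=np.array([np.cos(a),np.sin(a)]);v=np.array([-u[1],u[0]])
f=lambda p:(round(float((p[:2]-o)@u),4),round(float((p[:2]-o)@v),4),round(float(p[2]),4))
for n,cs in dict(L=[(64,268),(82,270),(101,274),(192,280),(220,282),(247,285),(310,292),(345,300)],R=[(64,366),(192,353),(247,350)],B=[(340,316),(348,316),(355,316)]).items():
    for r,c in cs: 
        w=C[r-3:r+4,c-6:c+7].reshape(-1,3); w=w[(w[:,2]>.038)&(w[:,2]<.06)]
        print(n,r,c,"plane",f(at_z(K,T,(r,c),.046))[:2],"cloud",f(np.median(w,0)) if len(w) else None)
E
```

```text
L 64 268 plane (0.1981, 0.0295) cloud (0.1975, 0.0301, 0.0463)
L 82 270 plane (0.1877, 0.0286) cloud (0.1878, 0.0291, 0.046)
L 101 274 plane (0.1766, 0.0264) cloud (0.1766, 0.0281, 0.0461)
L 192 280 plane (0.1197, 0.0237) cloud (0.1195, 0.0239, 0.0456)
L 220 282 plane (0.101, 0.0228) cloud (0.1009, 0.0224, 0.0461)
L 247 285 plane (0.0823, 0.0211) cloud (0.0822, 0.0206, 0.0458)
L 310 292 plane (0.0363, 0.017) cloud (0.0361, 0.0152, 0.0453)
L 345 300 plane (0.0092, 0.0115) cloud (0.0093, 0.0109, 0.0463)
R 64 366 plane (0.1982, -0.0304) cloud (0.1974, -0.0301, 0.0464)
R 192 353 plane (0.1197, -0.0242) cloud (0.1196, -0.0239, 0.0459)
R 247 350 plane (0.0823, -0.023) cloud (0.0825, -0.0212, 0.0459)
B 340 316 plane (0.0132, 0.0) cloud (0.0069, -0.0008, 0.0385)
B 348 316 plane (0.0068, 0.0) cloud (0.0058, 0.0001, 0.045)
B 355 316 plane (0.0012, -0.0) cloud (0.0019, -0.0, 0.0463)
```

Both methods now agree: the sleeves run from 82 to 119 mm and the pads from 176 to 199 mm from the closed end. So the listed origin lies about 15 mm in from that end, and the grip point is at 101 mm. Gripping there.

```bash
python3 - <<'E'
from h import *
o=np.array([.3943,.3038]);a=.6043;u=np.array([np.cos(a),np.sin(a)]); g=o+.1007*u
q=down(a)
arm.move_pose([*g,0.07],q)
arm.move_linear([*g,0.0185],velocity=0.12)
arm.set_gripper(46/94,40); ob=arm.get_obs(); print(ob["opening"]*94,ob["grip_force"])
arm.move_linear([*g,0.10],velocity=0.12)
ob=arm.get_obs(); print(ob["opening"]*94,ob["grip_force"],np.round(ob["force"],2))
# waypoint before the rack, tongs along +x
arm.move_pose([0.44,0.02,0.16],down(0.0)); ob=arm.get_obs(); print(np.round(ob["joint_positions"],2))
K,T=cam("wrist"); im,d=arm.grab_frame("wrist"); C=cloud(K,T,d); cv2.imwrite("pics/w4.png",im[...,::-1]); np.savez("pics/w4.npz",C=C,K=K,T=T)
for n,z in [("fitting",.035),("nut",.035),("cap",.035),("tong_tips",.179),("tong_grip",.179)]:
    for x in arm.mark_of(n,"wrist")[:2]: print(n,round(x["p"],2),np.round(x["centre"]),at_z(K,T,x["centre"],z).round(4))
print(arm.get_obs()["t"])
E
```

```text
46.191463411837745 7.918659319584549
46.20630500869457 7.489623097626463 [-0.12 -0.02 -1.64]
[-0.15 -0.04  1.91  0.    1.28  1.42]
nut 0.41 [250. 494.] [ 0.4263 -0.1141  0.035 ]
20.3083
```

View pics/w4.png

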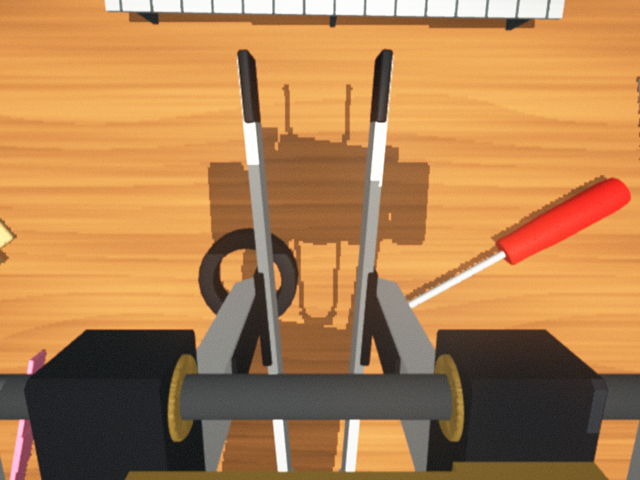

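The tongs are carried open (sleeves 46.2 mm, 7.5 N), with pads at (85, 249) and (85, 381). The rack's edge shows at the top of the image. I'll move forward and up to see the fitting between the tips.

```bash
python3 - <<'E'
from h import *
arm.move_linear([0.51,0.02,0.21],velocity=0.2)
K,T=cam("wrist"); im,d=arm.grab_frame("wrist"); C=cloud(K,T,d); cv2.imwrite("pics/w5.png",im[...,::-1]); np.savez("pics/w5.npz",C=C,K=K,T=T)
for n,z in [("fitting",.035),("nut",.035),("cap",.035),("rack",.0),("tong_tips",.229)]:
    for x in arm.mark_of(n,"wrist")[:2]: print(n,round(x["p"],2),np.round(x["centre"]),at_z(K,T,x["centre"],z).round(4))
def comp(C,d,lab):
    M=((C[...,2]>.045)&(C[...,2]<.11)&(d>0)&(abs(C[...,0]-.64)<.06)&(abs(C[...,1]-.02)<.16)).astype(np.uint8)
    n,l,s,c=cv2.connectedComponentsWithStats(M)
    for k in range(1,n):
        if s[k,4]>25:
            P=C[l==k]; (cx,cy),r=cv2.minEnclosingCircle((P[:,:2]*1000).astype(np.float32)); print(lab,s[k,4],c[k].round(),"circ",round(cx,1),round(cy,1),round(r,1),"zmax",P[:,2].max().round(3))
comp(C,d,"wrist")
R_=(abs(C[...,2]-.035)<.006)&(abs(C[...,0]-.64)<.08)&(abs(C[...,1]-.02)<.2)&(d>0); print("rack",cv2.minAreaRect((C[R_][:,:2]*1000).astype(np.float32)))
K,T=cam("scene"); im,d=arm.grab_frame("scene"); C=cloud(K,T,d); comp(C,d,"scene")
R_=(abs(C[...,2]-.035)<.006)&(abs(C[...,0]-.64)<.08)&(abs(C[...,1]-.02)<.2)&(d>0); print("rack",cv2.minAreaRect((C[R_][:,:2]*1000).astype(np.float32)))
print(arm.get_obs()["t"],arm.get_obs()["opening"]*94)
E
```

```text
fitting 0.94 [ 66. 324.] [0.6316 0.0135 0.035 ]
fitting 0.34 [468. 292.] [0.2519 0.0443 0.035 ]
nut 0.71 [ 81. 437.] [ 0.6202 -0.0764  0.035 ]
nut 0.24 [301. 465.] [ 0.4328 -0.1153  0.035 ]
cap 0.84 [ 63. 222.] [0.6338 0.0943 0.035 ]
rack 0.73 [ 76. 330.] [0.6285 0.0076 0.    ]
rack 0.47 [468. 293.] [0.2207 0.0455 0.    ]
wrist 1098 [326.  59.] circ 631.8 12.8 12.1 zmax 0.094
wrist 1350 [217.  65.] circ 629.9 94.6 14.9 zmax 0.058
wrist 1619 [444.  78.] circ 620.8 -77.7 18.0 zmax 0.065
rack ((628.0606079101562, 8.148147583007812), (301.128173828125, 80.5234146118164), 89.17497253417969)
scene 201 [253. 278.] circ 623.4 -78.5 18.6 zmax 0.063
scene 183 [290. 299.] circ 635.1 12.1 12.6 zmax 0.095
scene 191 [328. 319.] circ 632.1 94.4 15.1 zmax 0.058
rack ((629.74755859375, 6.908599853515625), (300.59521484375, 81.91758728027344), 89.2891845703125)
21.2417 46.14866135944228
```

View pics/w5.png

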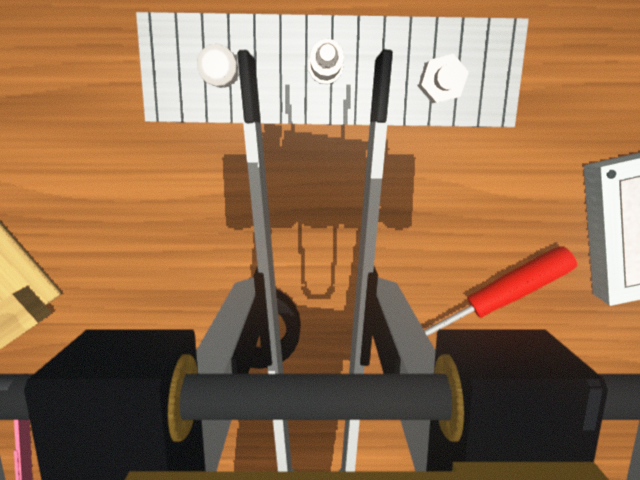

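The wrist view shows the fitting at (60, 325), with the cap at (65, 217), the nut at (78, 444) and the pads at (85, 249) and (85, 381). The fitting measures r = 12.1 mm, top z = 0.093 m, at (0.632, 0.013) m, which matches the description. Next I check the tip centre and height in the hand and approach.

```bash
python3 - <<'E'
from h import *
D=np.load("pics/w5.npz");C=D["C"]; ob=arm.get_obs(); e=np.array(ob["ee_pos"])
m=(C[...,2]>.205)&(C[...,2]<.26); P=C[m]-e
for lo,hi in [(.01,.03),(.03,.05),(.05,.07),(.075,.099)]:
    k=(P[:,0]>lo)&(P[:,0]<hi)&(abs(P[:,1])<.05); b=P[k]; h,l=b[b[:,1]>0],b[b[:,1]<0]
    if len(h) and len(l): print(lo,np.median(h,0).round(4),np.median(l,0).round(4))
print("xmax",np.percentile(P[(abs(P[:,1])<.05)][:,0],99.5), e.round(4), len(P))
E
```

```text
0.01 [0.0189 0.02   0.0265] [ 0.0188 -0.0192  0.0265]
0.03 [0.0402 0.0206 0.0263] [ 0.0402 -0.0197  0.0263]
0.05 [0.0602 0.0219 0.0263] [ 0.0602 -0.0209  0.0263]
0.075 [0.0867 0.0233 0.0271] [ 0.0866 -0.0221  0.0272]
xmax 0.0969751694552584 [0.5092 0.02   0.2095] 16677
```

```bash
python3 - <<'E'
from h import *
y=.0122; z=.039
arm.move_linear([.455,y,.10],velocity=0.15)
arm.move_linear([.455,y,z],velocity=0.12)
f0=np.array(arm.get_obs()["force"])
arm.move_linear([.5455,y,z],velocity=0.06)
ob=arm.get_obs(); print((np.array(ob["force"])-f0).round(2),np.round(ob["ee_pos"],4))
K,T=cam("wrist"); im,d=arm.grab_frame("wrist"); cv2.imwrite("pics/w6.png",im[:,:,::-1])
arm.set_gripper(0.25,36); ob=arm.get_obs(); print(ob["opening"]*94,ob["grip_force"],(np.array(ob["force"])-f0).round(2),np.array(ob["wrist_torque"]).round(2))
print(ob["t"])
im,d=arm.grab_frame("wrist"); cv2.imwrite("pics/w7.png",im[:,:,::-1])
E
```

```text
[-0.55 -0.58  0.44] [0.5451 0.0122 0.0389]
35.31150505160634 35.9967166185379 [ 0.1  -0.41  1.66] [ 0.02  0.16 -0.  ]
24.9167
```

View pics/w7.png

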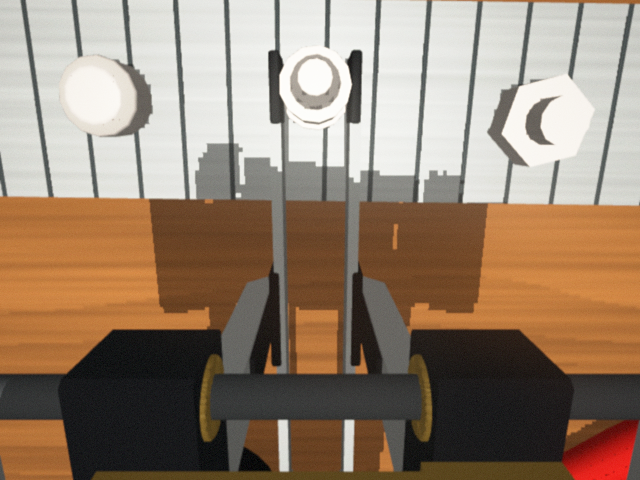

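The coupling is pinched on its body between the pads at (85, 315), with the sleeves at 35.3 mm and 36 N. Lifting and carrying it over.

```bash
python3 - <<'E'
from h import *
def st(s):
    o=arm.get_obs(); print(s,round(o["opening"]*94,2),round(o["grip_force"],1),np.round(o["ee_pos"],4),np.round(o["force"],2),round(o["t"],2))
arm.move_linear([.5455,.0122,.06],velocity=0.05); st("lift")
arm.move_linear([.5455,.0122,.15],velocity=0.12); st("up")
arm.move_linear([.417,-.3016,.15],velocity=0.12); st("over")
arm.move_linear([.417,-.3016,.12],velocity=0.08); arm.sleep(0.5); st("end")
K,T=cam("wrist"); im,d=arm.grab_frame("wrist"); C=cloud(K,T,d); a=im[:,:,::-1]
M=((C[...,2]>.10)&(C[...,2]<.20)&(d>0)&(abs(C[...,0]-.504)<.03)&(abs(C[...,1]+.301)<.011)); P=C[M]; print(P.min(0).round(3),P.max(0).round(3),np.median(P[P[:,2]>P[:,2].max()-.008],0).round(4))
for n in ["fitting"]:
    print([(round(x["p"],2),np.round(x["centre"])) for x in arm.mark_of(n,"wrist")[:2]])
Ks,Ts=cam("side"); im2,d2=arm.grab_frame("side"); C2=cloud(Ks,Ts,d2)
M=(C2[...,2]>.10)&(C2[...,2]<.20)&(d2>0)&(abs(C2[...,0]-.504)<.02)&(abs(C2[...,1]+.301)<.03); P=C2[M]; print("side z",len(P),P[:,2].min().round(3),P[:,2].max().round(3))
b=cv2.resize(im2[200:380,270:510,::-1],(640,480),interpolation=2)
cv2.imwrite("pics/fin.png",cv2.resize(np.hstack([a,b]),(800,300)))
E
```

```text
lift 35.65 36.0 [0.5458 0.0122 0.0604] [ 0.37 -0.12 -1.92] 25.53
up 35.78 36.0 [0.5447 0.0123 0.1491] [ 0.73  0.64 -1.08] 26.43
over 35.79 36.0 [ 0.4171 -0.3013  0.15  ] [-0.09 -0.74 -1.74] 29.41
end 35.77 36.0 [ 0.4171 -0.3017  0.1202] [ 0.25  0.   -0.83] 30.43
[ 0.489 -0.312  0.118] [ 0.515 -0.29   0.175] [ 0.5028 -0.3014  0.172 ]
[(0.67, array([ 98., 314.]))]
side z 441 0.115 0.172
```

View pics/fin.png

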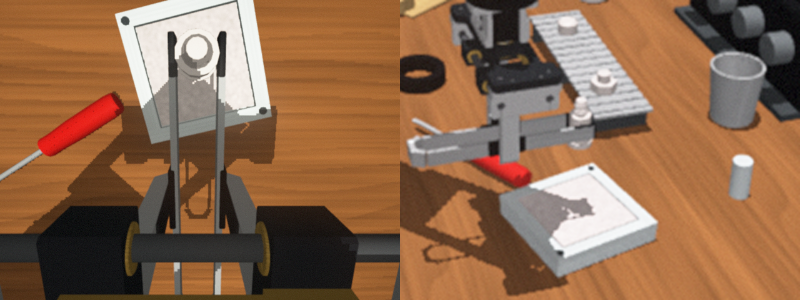

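The coupling is held upright at (0.503, -0.301) m, the middle of the plate. Its underside is at z ≈ 0.115 m, about 90 mm above the level plate; it shows at (48, 197) in the left half. The nut and cap are undisturbed.

```bash
python3 -c "
from rig import arm
print(arm.job_done())"
```

```text
the job is handed in; nothing more can be done
None
```

The job is handed in at about 30 s of the 54 s allowed: the plate was pressed level, and the coupling is held still and upright in the tongs about 90 mm above the middle of it.

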